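Seat the blank holder on its dowel pins and latch it

ROBOT

A 6-joint arm with a two-finger parallel gripper is mounted at the origin on the work surface. World frame = base frame: x ahead of the robot, y to its left, z up, the work surface at z = 0. Lengths are in m, angles in rad, forces in N, time in s.
With the tool pointing down it reaches from about 0.425 to 0.95 m from the base axis. Payload 3.5 kg.
Tool frame: the origin (TCP) lies at the very end of the fingers, on their centre line; the grasp point (between the pads) lies 19 mm behind it; z points along the fingers, y is the direction in which the jaws open and shut (so a half turn about z gives the same grasp; the last joint's range is limited). The gripper opens to 85 mm and grips with 20 to 120 N. Pads are 22 mm wide; open, the fingers measure 114 mm over their backs; the gripper's body (76 mm by 85 mm) begins 54 mm behind the grasp point. The pads swing forward as they close: fully open they stand 13 mm farther back than shut.
Start: joints at [1.044, 0.286, 1.577, -0, 1.279, -0.15], TCP at [0.248, 0.628, 0.231] pointing down, gripper open.
Joint ranges: [-2.77, 2.77], [-0.9, 2.22], [0.21, 2.48], [-1.53, 4.67], [0.24, 2.81], [-2.84, 2.84]. Speed limits (rad/s): [2.79, 2.79, 3.14, 3.14, 3.14, 3.14].

INTERFACE

Orientations are given as a unit quaternion [x, y, z, w].
In Python, from plant import ctrl, eyes, ticket gives the robot as it stands.
- The arm moves only by the tool send_rows, never from a script. Its arguments are lists of equal length, an entry for each row: "translation": the shift along the tool's x, y, z in units of 30 mm (1.0 is 30 mm), a list of three; "rotation": the turn, a rotation vector about the tool's x, y, z in units of 5 degrees (1.0 is 5 degrees), a list of three; "grip": the finger opening in mm, from 0 to 85.4. A call has 1 to 5 rows; each row shifts and turns the commanded pose from where the row before left it, along the tool's axes as they then stand; what a row does not reach is not made up. A row lasts 1/8 s, in which the tool goes at most 62.5 mm and 10.7 degrees, less where a joint would pass 70% of its speed; a pose out of reach is approached as far as the arm can. A call is refused whole if a number of a shift passes 1 or a number of a turn 1, either way. A call with a gripper value outside its range is refused whole. The fingers move at their own pace and stop on an object; "squeeze" is the grip in N (left out, the last holds). Time passes only in rows, so rows that do not move let the fingers close. It gives the time, the measured TCP pose, the force and the opening at its end, in the units of the state.
- ctrl.get_state(): the state, without advancing time (a new reading comes with each control period).
- eyes.read_camera(name): name is "scene" or "top"; returns a dict with "image" (400x640x3 uint8, blue, green, red), "mtx" (3x3 intrinsics, pixels), "dist_coeffs" ([k1, k2, p1, p2, k3] as OpenCV has them; the pictures are not rectified), "xyz" and "orientation" of the camera in the world. Camera axes: x right, y down, z forward; pixel columns grow to the right and rows downward; lengths in m; the calibration is good to about 2 mm. A picture is of the moment at which its call begins. There is no depth.
- ticket.sign_off(): hands the job in, once; it reports no verdict.
The state is a dict: "time": time; "qpos": joint angles; "dq": joint speeds; "joint_efforts": joint torques, N m; "eef_pos": TCP position; "tcp_rot": TCP orientation; "contact_force": force on the tool from outside, world axes, zero at the start; "wrist_torque": the same for the moment, N m; "opening": opening from 0.0 (shut) to 1.0 (fully open).
Only numpy, scipy, OpenCV 4.12 (cv2) and the standard library are available. Lean on these libraries where they do the work, as an engineer would, in place of code of your own. Each camera call takes 0.05 s, during which the arm holds its last target. There are 200 camera calls.

TASK

The aluminium blank holder has been set down askew on the loading dock, riding on top of the two dowel pins. With the fingertips nudge it gently sideways over the dock until both its holes drop over the pins and it sits flush, then push the red-knobbed latch round over its rear rim as far as it goes. Do not lift or tip the holder, push only on its metal and never touch the chalky white disc, and leave the other things on the bench alone.

Things in the scene. Friction and masses are not known exactly. Their poses are not given: they have to be found in the camera images.
- dock: dark blue loading dock screwed to the bench, base plate 230 mm (x) by 270 mm (y), its seating face 16 mm above the bench; origin on the bench under the centre of the seated holder, x level towards the two stop blocks on the far side, y to the left along the stops, z up
- stops (a point): point midway between the two aluminium stop blocks, in the plane of their faces, on the seating face, at dock x = 75.6, y = 0 mm. The blocks span y = 46 to 72 mm and -46 to -72 mm and stand 24 mm above the seating face. A holder pushed against both is square, its holes within 1 mm of the pins in x: then it needs only to slide along y
- pin_left (a point): foot of the left dowel pin, on the seating face at dock x = 35, y = 60 mm; pin 9 mm across, 8 mm tall, upper half coned to a flat tip 4 mm across; axes as the dock's
- pin_right (a point): foot of the right dowel pin, the same, at dock x = 35, y = -60 mm
- holder: loose aluminium plate 150 (x) x 190 (y) x 12 mm, about 0.6 kg with its disc; origin at the centre of its underside, axes as the dock's. Seated, it lies over the dock's origin, 16 mm up. It starts 14 to 26 mm towards -x from there, up to 28 mm to either side, turned up to 5 degrees, front edge on the seating face, rear propped on the pins. It slides at 4 to 11 N and drops by itself
- hole_left (a point): underside centre of the holder's left hole, round, 12 mm across, right through, at holder x = 35, y = 60 mm
- hole_right (a point): underside centre of the holder's right hole, a slot 12 mm (x) by 16 mm (y), right through, at holder x = 35, y = -60 mm
- disc: chalky white zirconia disc clamped in the middle of the holder, 98 mm across, standing 4 mm above the holder's top face; not to be touched; origin at its centre, 12.5 mm above the holder's underside
- latch (a joint): angle of a steel tongue, 36 mm long, about the upright pivot behind the holder: at 0 (0 to 0.25 at the start) it is parked along the dock's +y; it grows as the knob swings towards -x; 1.57 points straight over the holder's rear rim, stop at 1.6. It passes 2 mm above a seated holder and is blocked by one still on the pins. It turns at about 1 N at the knob and stays put
- latch_knob (a point): middle of the upright red knob on the latch, 29 mm from the pivot, 12 mm across, 22 mm tall, its foot 36 mm and its top 58 mm above the bench
- latch_pivot (a point): the latch's pivot axis, at dock x = 95, y = 0 mm, at the height of the knob's middle, 47 mm above the bench
- pink_blank: bystander, loose: spare pink milling blank, 98 mm across, 14 mm thick, lying flat beside the dock; origin at the centre of its underside
- blue_blank: bystander, loose: spare blue milling blank, 98 mm across, 14 mm thick, lying flat; origin at the centre of its underside
- hex_driver: bystander, loose: T-handled hex driver lying flat, red cross handle 88 mm long and 16 mm thick at the origin, steel shaft 130 mm along its +x; origin on the bench under the handle
- bur_block: bystander, loose: aluminium block 46 x 86 x 22 mm with ten thin burs standing up to 48 mm; origin at the centre of its underside
- wash_bottle: bystander, loose: closed white bottle, 60 mm across, 170 mm tall, standing; origin at the centre of its underside
- caliper: bystander, loose: digital caliper lying flat, 235 mm along its x, 13 mm thick; origin on the bench under the middle of its beam
- dust_brush: bystander, loose: hand brush lying along its x, about 200 mm long; origin on the bench under it
Mind the look-alikes: they are no part of the job. Leave any blue or turquoise look-alike of the holder alone.

How it is judged:
By the outcome, as a careful person would: the job done as asked, in the order asked, and still so for the second after the job is handed in, with the robot touching nothing.
It also fails if it takes over 58 s, if anything falls off the work surface, if the arm or the gripper's body presses on something with over 40 N, if the wrist force passes 120 N, or if a joint passes its speed limit or range.

## Working session

There is one attempt and no reset: what is moved stays moved. The work goes in short steps, Python scripts to look and compute and a tool call to move; the robot and the scene stay as the last step left them, time stands still between calls to the robot, and variables do not carry over. Pictures are saved under pics/ and viewed, about 8 in all and at most 12, crops included, and the job is handed in when it is done.

Besides the shell and the picture viewer there is one more tool, called after ">>>" by a JSON object that holds its "api" and its "payload", one argument or row to a line. send_rows: Moves the arm, as the interface text tells. Its arguments: {"type":"object","properties":{"translation":{"type":"array"},"rotation":{"type":"array"},"grip":{"type":"array"},"squeeze":{"type":"number"}},"required":["translation","rotation","grip"]}

```bash
mkdir -p pics; ls
cat > h.py <<'E'
import numpy as np,cv2
from scipy.spatial.transform import Rotation as R
from plant import ctrl,eyes,ticket
def cam(n):
    c=eyes.read_camera(n); return c
def proj(c,P):
    Rm=R.from_quat(c["orientation"]).as_matrix(); P=np.atleast_2d(P).astype(float)
    pc=(P-np.array(c["xyz"]))@Rm
    r,_=cv2.Rodrigues(np.eye(3))
    return cv2.projectPoints(pc.reshape(-1,1,3),r,np.zeros(3),np.array(c["mtx"]),np.array(c["dist_coeffs"]))[0][:,0]
def ray(c,uv,z):
    Rm=R.from_quat(c["orientation"]).as_matrix()
    p=cv2.undistortPoints(np.array(uv,float).reshape(-1,1,2),np.array(c["mtx"]),np.array(c["dist_coeffs"]))[:,0]
    d=np.c_[p,np.ones(len(p))]@Rm.T; o=np.array(c["xyz"])
    return o+d*((np.array(z)-o[2])/d[:,2])[:,None]
E
python3 - <<'E'
from h import *
a=cam("scene");b=cam("top")
import pickle;pickle.dump((a,b),open("c0.pkl","wb"))
cv2.imwrite("pics/a.png",a["image"]);cv2.imwrite("pics/b.png",b["image"])
for c in(a,b):print(c["xyz"],R.from_quat(c["orientation"]).as_matrix().round(2).tolist(),c["mtx"])
print(ctrl.get_state())
E
```

```text
pics
[1.37536965 0.18621362 0.98660531] [[-0.23, 0.7, -0.67], [0.97, 0.18, -0.15], [0.01, -0.69, -0.73]] [[447.41091801   0.         320.40284329]
 [  0.         447.41091801 190.4031161 ]
 [  0.           0.           1.        ]]
[0.25459389 0.01999092 1.39152324] [[-0.0, -0.98, 0.18], [-1.0, -0.0, -0.02], [0.02, -0.18, -0.98]] [[443.71114268   0.         320.29099173]
 [  0.         443.71114268 203.55619917]
 [  0.           0.           1.        ]]
{'time': 0.1, 'qpos': array([ 1.04400975e+00,  2.87094953e-01,  1.57806518e+00,  9.12885616e-06,
        1.27862798e+00, -1.50043917e-01]), 'dq': array([ 0.00055269, -0.00198624, -0.0046423 ,  0.00018314, -0.00200662,
       -0.00031993]), 'joint_efforts': array([ 1.82528613e-03, -4.07291222e+01, -2.93700564e+01, -1.00761213e-04,
        3.37163343e-03, -8.09041069e-06]), 'eef_pos': array([0.2480136 , 0.62712428, 0.23005488]), 'tcp_rot': array([ 1.87260467e-01,  9.82309683e-01, -1.03401748e-03, -3.68559720e-04]), 'contact_force': array([ 0.27395894,  0.30271942, -0.9505148 ]), 'wrist_torque': array([ 0.00023779, -0.03675331, -0.01505661]), 'opening': 0.9983956041657436}
```

View pics/a.png

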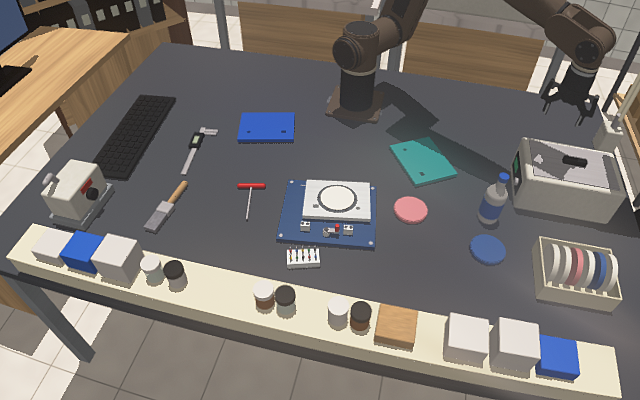

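View pics/b.png

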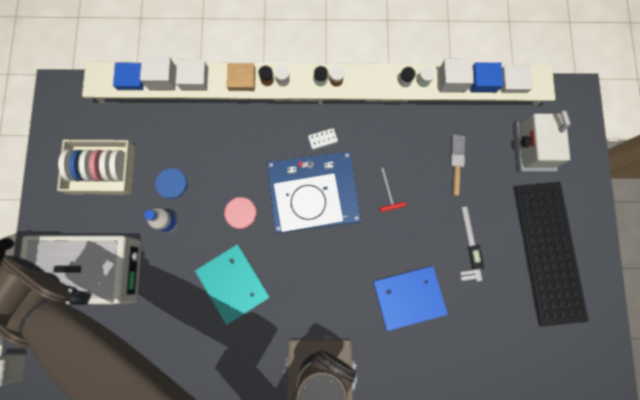

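The scene view shows the dock around (328,213), and the top view shows it around (313,192). The holder is on it and the latch and knob are at the far side. I'll enlarge both.

Run:
```python
import pickle,cv2
a,b=pickle.load(open("c0.pkl","rb"))
def crop(c,x,y,w,h,s,f):
    cv2.imwrite(f,cv2.resize(c["image"][y:y+h,x:x+w],None,fx=s,fy=s,interpolation=cv2.INTER_CUBIC))
crop(b,260,145,106,92,6.5,"pics/b1.png");crop(a,270,170,115,85,6.5,"pics/a1.png")
```

```text
(no output)
```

View pics/b1.png

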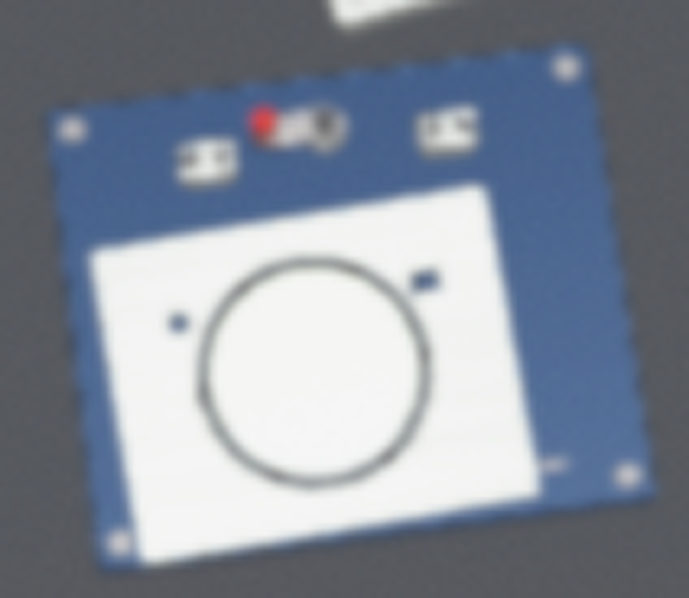

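View pics/a1.png

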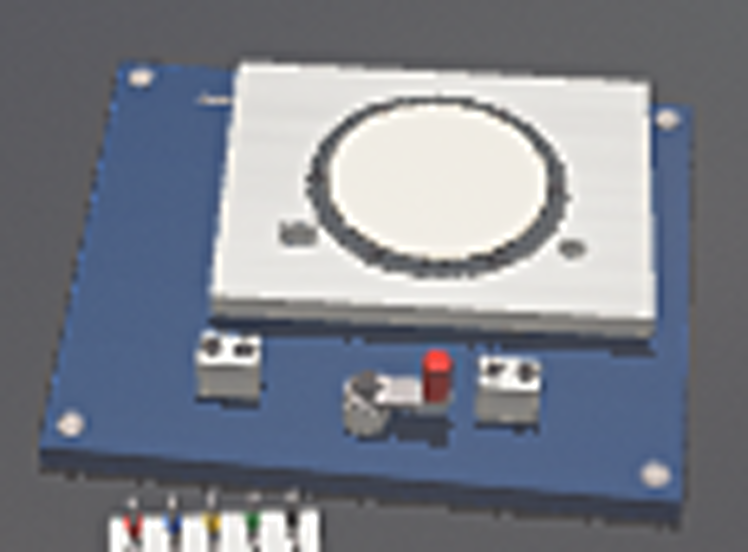

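The crops show the holder shifted towards -x, slightly turned, with its holes at (178,322) and (425,281) in the top crop. The stops are at (207,162) and (448,130), and the knob is at (264,122). Next I'll fit the poses from both views.

```bash
cat > fit.py <<'E'
from h import *
import pickle
from scipy.optimize import least_squares
def px(p,o,s=6.5): return (np.array(p,float)+.5)/s-.5+np.array(o)
def dockT(q): return R.from_euler('z',q[2]).as_matrix(),np.array([q[0],q[1],0])
HC=[(-75,-95),(-75,95),(75,95),(75,-95)]
def dock2w(q,P): M,t=dockT(q); return np.atleast_2d(P)/1000@M.T+t
def hold2d(h,P,tilt=True):
    # h: x,y (mm), yaw in dock; underside
    P=np.atleast_2d(P).astype(float)
    th=np.arcsin(8/(35-h[0]+75)) if tilt else 0
    Q=P.copy();Q[:,0]+=75;Q=Q@R.from_euler('y',-th).as_matrix().T;Q[:,0]-=75
    Q=Q@R.from_euler('z',h[2]).as_matrix().T
    return Q+[h[0],h[1],16]
E
cat > f0.py <<'E'
from fit import *
a,b=pickle.load(open("c0.pkl","rb"))
A=lambda L:px(L,(270,170));B=lambda L:px(L,(260,145))
pl=lambda o:np.array([(o-115,-135,16),(o-115,135,16),(o+115,135,16),(o+115,-135,16)])
hol=np.array([(x,y,12) for x,y in HC])
holes=np.array([(35,60,12),(35,-60,12)])
blk=np.array([(75.6,-59,40),(75.6,59,40)])
obs=[(a,A([(118,65),(692,105),(685,500),(42,450)]),'pl'),(a,A([(238,62),(650,82),(655,320),(212,297)]),'h'),
(a,A([(571,248),(297,233)]),'ho'),(a,A([(230,333),(508,357)]),'bl'),(a,A([(367,380)]),'pv'),
(b,B([(655,495),(100,572),(48,110),(590,45)]),'pl'),(b,B([(541,495),(145,565),(88,250),(487,185)]),'h'),
(b,B([(178,322),(425,281)]),'ho')]
def mod(p,k):
    q=p[:3];h=p[4:7]
    return {'pl':lambda:dock2w(q,pl(p[3])),'h':lambda:dock2w(q,hold2d(h,hol)),'ho':lambda:dock2w(q,hold2d(h,holes)),
      'bl':lambda:dock2w(q,blk),'pv':lambda:dock2w(q,[(95,0,47)])}[k]()
f=lambda p:np.concatenate([(proj(c,mod(p,k))-u).ravel() for c,u,k in obs])
r=least_squares(f,[.5,.05,.1,10,-20,15,0.],x_scale=[.01,.01,.1,10,10,10,.1],loss='soft_l1')
print(r.x.round(4),'yaw',np.degrees(r.x[[2,6]]))
for c,u,k in obs: print(k,(proj(c,mod(r.x,k))-u).round(1).tolist())
np.save("p0.npy",r.x)
k=ray(a,A([(437,357)]),[.058]);k2=ray(b,B([(264,122)]),[.058])
M,t=dockT(r.x)
for kk in(k,k2):
  d=(kk-t)@M*1000;print(d,np.hypot(d[0,0]-95,d[0,1]),np.arctan2(95-d[0,0],d[0,1]))
E
python3 f0.py
```

```text
[ 5.40900e-01  1.99000e-02  1.36900e-01  8.88080e+00 -2.64025e+01
  2.09760e+01  3.82000e-02] yaw [7.84375676 2.18669777]
pl [[-0.0, -0.9], [-0.1, -0.3], [-0.2, 0.2], [-0.8, -0.5]]
h [[0.0, 0.0], [-0.5, 0.1], [-0.2, -0.3], [-0.4, -0.3]]
ho [[0.1, -0.1], [0.0, 0.0]]
bl [[0.0, 0.5], [0.3, 0.3]]
pv [[-0.2, -1.0]]
pl [[0.2, 0.0], [-0.1, -0.2], [-0.6, 0.0], [-0.7, -0.7]]
h [[-0.7, -0.5], [-0.3, -0.7], [0.7, 0.5], [-1.0, 0.4]]
ho [[-0.0, 0.0], [-0.2, -0.1]]
[[92.28545211 28.88354306 58.        ]] 29.010822637828475 0.0937072611044643
[[91.74257185 28.67561183 58.        ]] 28.86003381947099 0.11311090332026826fit.py:11: RuntimeWarning: invalid value encountered in arcsin
  th=np.arcsin(8/(35-h[0]+75)) if tilt else 0
```

>>> {"api": "send_rows", "payload": {
  "translation": [
    [0, 0, 0],
    [0, 0, 0],
    [0, 0, 0],
    [0, 0, 0],
    [0, 0, 0]
  ],
  "rotation": [
    [0, 0, -1],
    [0, 0, -1],
    [0, 0, -1],
    [0, 0, -1],
    [0, 0, -1]
  ],
  "grip": [0, 0, 0, 0, 0]
}}

```text
time: 0.72
eef_pos: [0.2481, 0.6273, 0.2305]
tcp_rot: [-0.031, 1.0, -0.001, -0.0]
contact_force: [0.2, -0.2, 0.6]
opening: 0.0
```

>>> {"api": "send_rows", "payload": {
  "translation": [
    [0, 0, 0],
    [0, 0, 0],
    [0, 0, 0],
    [0, 0, 0],
    [0, -0.7, 0]
  ],
  "rotation": [
    [0, 0, -0.88],
    [0, 1, 0],
    [0, 1, 0],
    [0, 1, 0],
    [0, 0, 0]
  ],
  "grip": [0, 0, 0, 0, 0]
}}

```text
time: 1.35
eef_pos: [0.2519, 0.6067, 0.2295]
tcp_rot: [-0.067, 0.989, -0.01, -0.131]
contact_force: [1.1, -0.2, 0.3]
opening: -0.0
```

>>> {"api": "send_rows", "payload": {
  "translation": [
    [-0.12, -1, -0.03],
    [-0.12, -1, -0.03],
    [-0.12, -1, -0.03],
    [-0.12, -1, -0.03],
    [-0.12, -1, -0.03]
  ],
  "rotation": [
    [0, 0, 0],
    [0, 0, 0],
    [0, 0, 0],
    [0, 0, 0],
    [0, 0, 0]
  ],
  "grip": [0, 0, 0, 0, 0]
}}

```text
time: 1.98
eef_pos: [0.2899, 0.4595, 0.2304]
tcp_rot: [-0.068, 0.989, -0.009, -0.131]
contact_force: [-0.7, 0.3, -1.1]
opening: -0.0
```

>>> {"api": "send_rows", "payload": {
  "translation": [
    [-0.12, -1, -0.03],
    [-0.12, -1, -0.03],
    [-0.12, -1, -0.03],
    [-0.12, -1, -0.03],
    [-0.12, -1, -0.03]
  ],
  "rotation": [
    [0, 0, 0],
    [0, 0, 0],
    [0, 0, 0],
    [0, 0, 0],
    [0, 0, 0]
  ],
  "grip": [0, 0, 0, 0, 0]
}}

```text
time: 2.6
eef_pos: [0.3286, 0.3136, 0.2302]
tcp_rot: [-0.068, 0.989, -0.009, -0.131]
contact_force: [0.3, 0.2, 0.4]
opening: -0.001
```

>>> {"api": "send_rows", "payload": {
  "translation": [
    [-0.12, -1, -0.03],
    [-0.12, -1, -0.03],
    [-0.12, -1, -0.03],
    [-0.12, -1, -0.03],
    [-0.12, -1, -0.03]
  ],
  "rotation": [
    [0, 0, 0],
    [0, 0, 0],
    [0, 0, 0],
    [0, 0, 0],
    [0, 0, 0]
  ],
  "grip": [0, 0, 0, 0, 0]
}}

```text
time: 3.22
eef_pos: [0.3673, 0.1676, 0.23]
tcp_rot: [-0.068, 0.989, -0.009, -0.131]
contact_force: [-0.4, -0.4, -0.6]
opening: 0.004
```

>>> {"api": "send_rows", "payload": {
  "translation": [
    [-0.12, -1, -0.03],
    [-0.12, -1, -0.03],
    [-0.12, -1, -0.03],
    [-0.12, -1, -0.03],
    [-0.12, -1, -0.03]
  ],
  "rotation": [
    [0, 0, 0],
    [0, 0, 0],
    [0, 0, 0],
    [0, 0, 0],
    [0, 0, 0]
  ],
  "grip": [0, 0, 0, 0, 0]
}}

```text
time: 3.85
eef_pos: [0.4061, 0.0216, 0.2297]
tcp_rot: [-0.068, 0.989, -0.009, -0.131]
contact_force: [-0.3, -0.3, 0.2]
opening: -0.003
```

```bash
cat > st.py <<'E'
from fit import *
s=ctrl.get_state();p=np.load("p0.npy");M,t=dockT(p)
Q=R.from_quat(s["tcp_rot"]).as_matrix()
print("t",s["time"],"dock mm",((s["eef_pos"]-t)@M*1000).round(1),"F dock",(s["contact_force"]@M).round(1),"q",s["qpos"].round(2))
print((M.T@Q).round(3).tolist())
E
python3 st.py
```

```text
t 3.85 dock mm [-133.4   20.1  229.7] F dock [-0.3 -0.3  0.2] q [-0.15 -0.17  2.07 -0.07  1.49 -1.84]
[[-0.966, 0.001, -0.259], [0.001, 1.0, 0.0], [0.259, 0.0, -0.966]]
```

>>> {"api": "send_rows", "payload": {
  "translation": [
    [-0.24, 0, 0.9],
    [-0.24, 0, 0.9],
    [-0.24, 0, 0.9],
    [-0.24, 0, 0.9],
    [-0.24, 0, 0.9]
  ],
  "rotation": [
    [0, 0, 0],
    [0, 0, 0],
    [0, 0, 0],
    [0, 0, 0],
    [0, 0, 0]
  ],
  "grip": [0, 0, 0, 0, 0]
}}

```text
time: 4.47
eef_pos: [0.4057, 0.0225, 0.0892]
tcp_rot: [-0.068, 0.989, -0.009, -0.13]
contact_force: [0.6, 0.7, -0.3]
opening: -0.003
```

>>> {"api": "send_rows", "payload": {
  "translation": [
    [-0.115, 0, 0.43],
    [-0.115, 0, 0.43],
    [-0.115, 0, 0.43],
    [-0.115, 0, 0.43],
    [-0.115, 0, 0.43]
  ],
  "rotation": [
    [0, 0, 0],
    [0, 0, 0],
    [0, 0, 0],
    [0, 0, 0],
    [0, 0, 0]
  ],
  "grip": [0, 0, 0, 0, 0]
}}

```text
time: 5.1
eef_pos: [0.4063, 0.0224, 0.023]
tcp_rot: [-0.068, 0.989, -0.009, -0.13]
contact_force: [0.5, -0.1, -0.4]
opening: 0.002
```

```bash
python3 st.py
python3 - <<'E'
from fit import *
a=cam("scene")
cv2.imwrite("pics/a2.png",cv2.resize(a["image"][140:255,260:390],None,fx=6,fy=6,interpolation=cv2.INTER_CUBIC)[:600])
E
```

```text
t 5.1 dock mm [-133.    20.9   23. ] F dock [ 0.5 -0.2 -0.4] q [-0.15  0.15  2.2  -0.08  1.05 -1.81]
[[-0.966, 0.001, -0.258], [0.001, 1.0, -0.0], [0.258, -0.0, -0.966]]
```

View pics/a2.png

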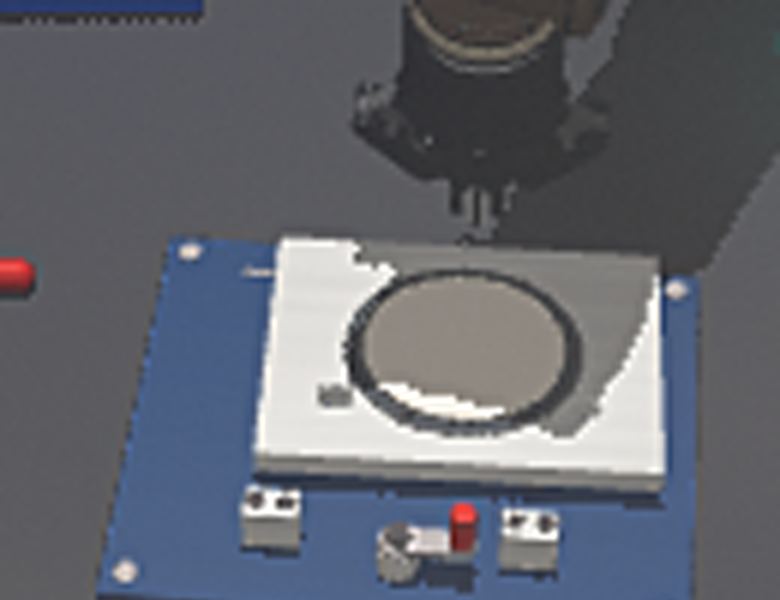

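The closed fingers hang at about (478,210) in the crop, centred behind the holder's front edge and clear of it. Next I push gently towards the stops.

>>> {"api": "send_rows", "payload": {
  "translation": [
    [-0.129, 0, -0.0345],
    [-0.129, 0, -0.0345],
    [-0.129, 0, -0.0345],
    [-0.129, 0, -0.0345],
    [-0.129, 0, -0.0345]
  ],
  "rotation": [
    [0, 0, 0],
    [0, 0, 0],
    [0, 0, 0],
    [0, 0, 0],
    [0, 0, 0]
  ],
  "grip": [0, 0, 0, 0, 0]
}}

```text
time: 5.78
eef_pos: [0.4254, 0.0252, 0.0237]
tcp_rot: [-0.068, 0.989, -0.009, -0.131]
contact_force: [-4.6, -0.8, 1.9]
opening: -0.0
```

>>> {"api": "send_rows", "payload": {
  "translation": [
    [-0.08, 0, -0.0215],
    [-0.08, 0, -0.0215],
    [-0.08, 0, -0.0215],
    [-0.08, 0, -0.0215],
    [-0.08, 0, -0.0215]
  ],
  "rotation": [
    [0, 0, 0],
    [0, 0, 0],
    [0, 0, 0],
    [0, 0, 0],
    [0, 0, 0]
  ],
  "grip": [0, 0, 0, 0, 0]
}}

```text
time: 6.4
eef_pos: [0.4348, 0.0271, 0.0236]
tcp_rot: [-0.068, 0.988, -0.008, -0.135]
contact_force: [-8.2, -0.5, 6.3]
opening: -0.003
```

```bash
python3 st.py
```

```text
t 6.4 dock mm [-104.1   21.6   23.6] F dock [-8.2  0.6  6.3] q [-0.13  0.21  2.12 -0.08  1.07 -1.79]
[[-0.963, 0.0, -0.269], [-0.0, 1.0, 0.002], [0.269, 0.002, -0.963]]
```

>>> {"api": "send_rows", "payload": {
  "translation": [
    [-0.08, 0, -0.0215],
    [-0.08, 0, -0.0215],
    [-0.08, 0, -0.0215],
    [-0.08, 0, -0.0215],
    [-0.08, 0, -0.0215]
  ],
  "rotation": [
    [0, 0, 0],
    [0, 0, 0],
    [0, 0, 0],
    [0, 0, 0],
    [0, 0, 0]
  ],
  "grip": [0, 0, 0, 0, 0]
}}

```text
time: 7.02
eef_pos: [0.4476, 0.0287, 0.0235]
tcp_rot: [-0.068, 0.989, -0.009, -0.135]
contact_force: [-8.0, 0.2, 5.3]
opening: 0.003
```

```bash
python3 st.py
```

```text
t 7.025 dock mm [-91.2  21.5  23.5] F dock [-7.9  1.3  5.3] q [-0.12  0.23  2.09 -0.08  1.08 -1.79]
[[-0.964, 0.0, -0.267], [-0.0, 1.0, 0.001], [0.267, 0.001, -0.964]]
```

>>> {"api": "send_rows", "payload": {
  "translation": [
    [-0.05, 0, -0.0135],
    [-0.05, 0, -0.0135],
    [-0.05, 0, -0.0135]
  ],
  "rotation": [
    [0, 0, 0],
    [0, 0, 0],
    [0, 0, 0]
  ],
  "grip": [0, 0, 0]
}}

```text
time: 7.4
eef_pos: [0.4504, 0.0291, 0.0235]
tcp_rot: [-0.068, 0.988, -0.009, -0.137]
contact_force: [-11.8, -2.3, 9.3]
opening: 0.004
```

```bash
python3 st.py
```

```text
t 7.4 dock mm [-88.4  21.5  23.5] F dock [-12.   -0.7   9.3] q [-0.12  0.24  2.08 -0.08  1.09 -1.78]
[[-0.962, -0.0, -0.273], [-0.001, 1.0, 0.001], [0.273, 0.001, -0.962]]
```

>>> {"api": "send_rows", "payload": {
  "translation": [
    [-0.05, 0, -0.0135],
    [-0.05, 0, -0.0135]
  ],
  "rotation": [
    [0, 0, 0],
    [0, 0, 0]
  ],
  "grip": [0, 0]
}}

```text
time: 7.65
eef_pos: [0.4507, 0.0293, 0.0235]
tcp_rot: [-0.068, 0.988, -0.009, -0.142]
contact_force: [-17.7, -2.7, 13.0]
opening: 0.002
```

```bash
python3 st.py
```

```text
t 7.65 dock mm [-88.1  21.6  23.5] F dock [-17.9  -0.3  13. ] q [-0.12  0.25  2.08 -0.08  1.09 -1.78]
[[-0.96, -0.001, -0.281], [-0.001, 1.0, 0.001], [0.281, 0.002, -0.96]]
```

>>> {"api": "send_rows", "payload": {
  "translation": [
    [0.33, 0, 0.09],
    [0.33, 0, 0.09],
    [0.17, 0, -0.64],
    [0.17, 0, -0.64],
    [0.17, 0, -0.64]
  ],
  "rotation": [
    [0, 0, 0],
    [0, 0, 0],
    [0, 0, 0],
    [0, 0, 0],
    [0, 0, 0]
  ],
  "grip": [0, 0, 0, 0, 0]
}}

```text
time: 8.28
eef_pos: [0.4382, 0.0268, 0.0838]
tcp_rot: [-0.067, 0.989, -0.009, -0.129]
contact_force: [0.4, 0.3, 0.0]
opening: -0.004
```

>>> {"api": "send_rows", "payload": {
  "translation": [
    [-0.69, 0.83, -0.18],
    [-0.69, 0.83, -0.18],
    [-0.69, 0.83, -0.18],
    [-0.69, 0.83, -0.18],
    [-0.69, 0.83, -0.18]
  ],
  "rotation": [
    [0, 0, 0],
    [0, 0, 0],
    [0, 0, 0],
    [0, 0, 0],
    [0, 0, 0]
  ],
  "grip": [0, 0, 0, 0, 0]
}}

```text
time: 8.9
eef_pos: [0.5278, 0.1657, 0.0825]
tcp_rot: [-0.068, 0.989, -0.009, -0.129]
contact_force: [0.0, -0.1, 0.7]
opening: 0.001
```

>>> {"api": "send_rows", "payload": {
  "translation": [
    [0, 0.1, 0],
    [0, 0.1, 0],
    [0, 0, 0],
    [0, 0, 0]
  ],
  "rotation": [
    [0, -1, 0],
    [0, -1, 0],
    [0, -1, 0],
    [0, 0, 0]
  ],
  "grip": [0, 0, 0, 0]
}}

```text
time: 9.4
eef_pos: [0.5252, 0.1707, 0.0824]
tcp_rot: [-0.068, 0.998, 0.0, -0.0]
contact_force: [0.3, 0.2, -0.1]
opening: 0.001
```

```bash
python3 st.py
python3 - <<'E'
from fit import *
a=cam("scene");pickle.dump(a,open("c3.pkl","wb"))
cv2.imwrite("pics/a3.png",cv2.resize(a["image"][160:260,270:400],None,fx=6,fy=6,interpolation=cv2.INTER_CUBIC))
E
```

```text
t 9.4 dock mm [  5.  151.6  82.4] F dock [ 0.3  0.1 -0.1] q [ 0.13  0.19  1.99  0.    0.96 -1.58]
[[-1.0, 0.0, -0.0], [0.0, 1.0, 0.0], [0.0, 0.0, -1.0]]
```

View pics/a3.png

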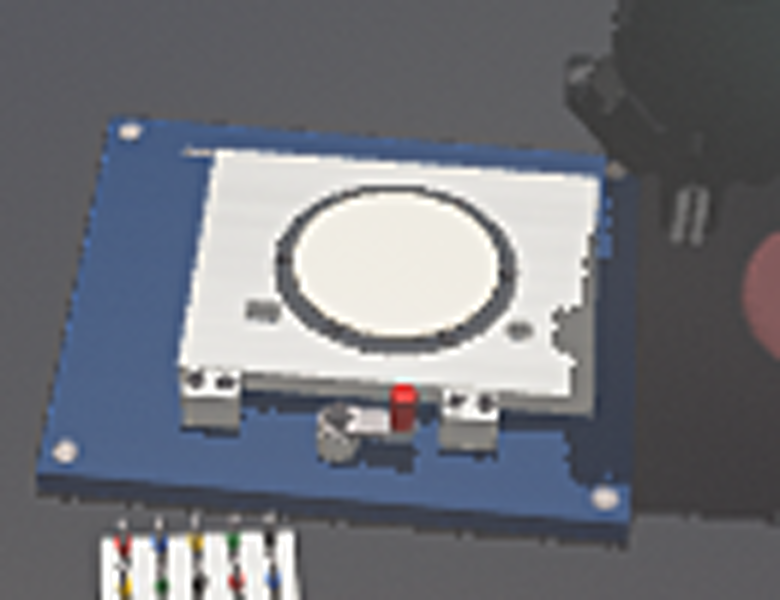

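The holder is now square against both stops, with its holes at (518,330) and (263,310). The fingers are at (690,215), outside the left edge.

Run:
```python
from fit import *
a=pickle.load(open("c3.pkl","rb"));p=np.load("p0.npy");M,t=dockT(p)
w=ray(a,px([(518,330),(263,310),(601,178),(213,152)],(270,160),6),[.036,.036,.028,.028])
print(((w-t)@M*1000).round(1))
```

```text
[[ 33.3  78.8  36. ]
 [ 33.6 -40.4  36. ]
 [-76.6 115.7  28. ]
 [-73.9 -77.2  28. ]]
```

>>> {"api": "send_rows", "payload": {
  "translation": [
    [0.1, 0, 0.67],
    [0, 0, 0.67],
    [0, 0, 0.67],
    [0, -0.25, 0],
    [0, -0.25, 0]
  ],
  "rotation": [
    [0, 0, 0],
    [0, 0, 0],
    [0, 0, 0],
    [0, 0, 0],
    [0, 0, 0]
  ],
  "grip": [0, 0, 0, 0, 0]
}}

```text
time: 10.07
eef_pos: [0.5264, 0.1549, 0.0228]
tcp_rot: [-0.068, 0.998, -0.0, 0.001]
contact_force: [-0.4, 0.8, 0.7]
opening: 0.005
```

>>> {"api": "send_rows", "payload": {
  "translation": [
    [0, -0.1, 0],
    [0, -0.1, 0],
    [0, -0.1, 0],
    [0, -0.1, 0],
    [0, -0.1, 0]
  ],
  "rotation": [
    [0, 0, 0],
    [0, 0, 0],
    [0, 0, 0],
    [0, 0, 0],
    [0, 0, 0]
  ],
  "grip": [0, 0, 0, 0, 0]
}}

```text
time: 10.7
eef_pos: [0.5276, 0.1413, 0.0226]
tcp_rot: [-0.068, 0.998, 0.001, 0.0]
contact_force: [0.4, 4.5, 2.6]
opening: -0.001
```

```bash
python3 st.py
```

```text
t 10.7 dock mm [  3.4 122.1  22.6] F dock [1.  4.4 2.6] q [ 0.08  0.28  2.02  0.    0.85 -1.63]
[[-1.0, 0.001, 0.001], [0.001, 1.0, 0.001], [-0.001, 0.001, -1.0]]
```

>>> {"api": "send_rows", "payload": {
  "translation": [
    [0, -0.1, 0],
    [0, -0.1, 0],
    [0, -0.1, 0],
    [0, -0.1, 0],
    [0, -0.1, 0]
  ],
  "rotation": [
    [0, 0, 0],
    [0, 0, 0],
    [0, 0, 0],
    [0, 0, 0],
    [0, 0, 0]
  ],
  "grip": [0, 0, 0, 0, 0]
}}

```text
time: 11.32
eef_pos: [0.5292, 0.1249, 0.0218]
tcp_rot: [-0.068, 0.998, -0.0, -0.0]
contact_force: [-0.6, -0.5, 0.0]
opening: -0.001
```

```bash
python3 st.py
```

```text
t 11.325 dock mm [  2.7 105.7  21.8] F dock [-0.6 -0.4  0. ] q [ 0.05  0.27  2.02 -0.    0.85 -1.66]
[[-1.0, 0.0, -0.001], [0.0, 1.0, -0.001], [0.001, -0.001, -1.0]]
```

Run:
```python
from fit import *
a=cam("scene");pickle.dump(a,open("c4.pkl","wb"))
cv2.imwrite("pics/a4.png",cv2.resize(a["image"][170:260,270:385],None,fx=6.5,fy=6.5,interpolation=cv2.INTER_CUBIC))
```

```text
(no output)
```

View pics/a4.png

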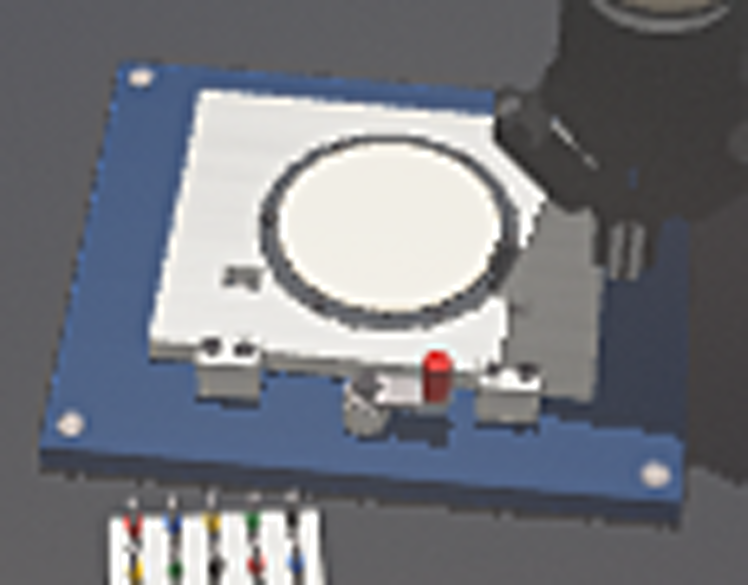

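The holder has moved, and the fingers at (625,250) have lost contact. I'll compare its corners (197,90) and (150,345) and the slot (241,277) with a seated and a propped model.

Run:
```python
from fit import *
a=pickle.load(open("c4.pkl","rb"));p=np.load("p0.npy")
P=[(-75,-95,12),(75,-95,12),(35,-60,12),(35,60,12),(75,95,12),(75,95,0)]
for n,h,t in[("seated",(0,0,0),0),("propped",(0,4,0),1),("propped0",(0,0,0),1)]:
    print(n,((proj(a,dock2w(p,hold2d(h,P,t)))-[270,170]+.5)*6.5-.5).round(0).tolist())
```

```text
seated [[193.0, 95.0], [147.0, 346.0], [240.0, 282.0], [516.0, 304.0], [594.0, 383.0], [592.0, 401.0]]
propped [[202.0, 94.0], [156.0, 328.0], [249.0, 269.0], [527.0, 291.0], [605.0, 365.0], [603.0, 385.0]]
propped0 [[193.0, 94.0], [146.0, 328.0], [240.0, 268.0], [517.0, 290.0], [596.0, 364.0], [594.0, 384.0]]
```

The observed corners match the seated model: the rear edge is at row 345 against 346 predicted, and the propped model gives 328. Now I retract and move behind the knob.

>>> {"api": "send_rows", "payload": {
  "translation": [
    [0, 0.5, 0],
    [0, 0, -0.65],
    [0, 0, -0.65],
    [0, 0, -0.65],
    [0, 0, -0.65]
  ],
  "rotation": [
    [0, 0, 0],
    [0, 0, 0],
    [0, 0, 0],
    [0, 0, 0],
    [0, 0, 0]
  ],
  "grip": [0, 0, 0, 0, 0]
}}

```text
time: 12.0
eef_pos: [0.5279, 0.1405, 0.1025]
tcp_rot: [-0.068, 0.998, -0.0, 0.001]
contact_force: [0.4, 0.6, 0.6]
opening: -0.0
```

>>> {"api": "send_rows", "payload": {
  "translation": [
    [-0.78, -0.61, 0],
    [-0.78, -0.61, 0],
    [-0.78, -0.61, 0],
    [-0.78, -0.61, 0],
    [-0.78, -0.61, 0]
  ],
  "rotation": [
    [0, 0, 0],
    [0, 0, 0],
    [0, 0, 0],
    [0, 0, 0],
    [0, 0, 0]
  ],
  "grip": [0, 0, 0, 0, 0]
}}

```text
time: 12.62
eef_pos: [0.6569, 0.0651, 0.1019]
tcp_rot: [-0.068, 0.998, -0.0, 0.001]
contact_force: [0.1, -0.6, -0.0]
opening: 0.002
```

>>> {"api": "send_rows", "payload": {
  "translation": [
    [0, 0, 0.45],
    [0, 0, 0.45],
    [0, 0, 0.45],
    [0, 0, 0.45],
    [0, 0, 0]
  ],
  "rotation": [
    [0, 0, 0],
    [0, 0, 0],
    [0, 0, 0],
    [0, 0, 0],
    [0, 0, 0]
  ],
  "grip": [0, 0, 0, 0, 0]
}}

```text
time: 13.25
eef_pos: [0.654, 0.0662, 0.044]
tcp_rot: [-0.068, 0.998, 0.0, -0.002]
contact_force: [0.1, 0.4, 0.7]
opening: -0.002
```

```bash
python3 st.py
python3 - <<'E'
from fit import *
a=cam("top");
cv2.imwrite("pics/b5.png",cv2.resize(a["image"][145:237,260:366],None,fx=6.5,fy=6.5,interpolation=cv2.INTER_CUBIC))
a=cam("scene");
cv2.imwrite("pics/a5.png",cv2.resize(a["image"][170:260,270:385],None,fx=6.5,fy=6.5,interpolation=cv2.INTER_CUBIC))
E
```

```text
t 13.25 dock mm [118.3  30.5  44. ] F dock [0.1 0.3 0.7] q [-0.05  0.45  1.73 -0.    0.96 -1.76]
[[-1.0, 0.0, -0.004], [0.0, 1.0, 0.001], [0.004, 0.001, -1.0]]
```

View pics/a5.png

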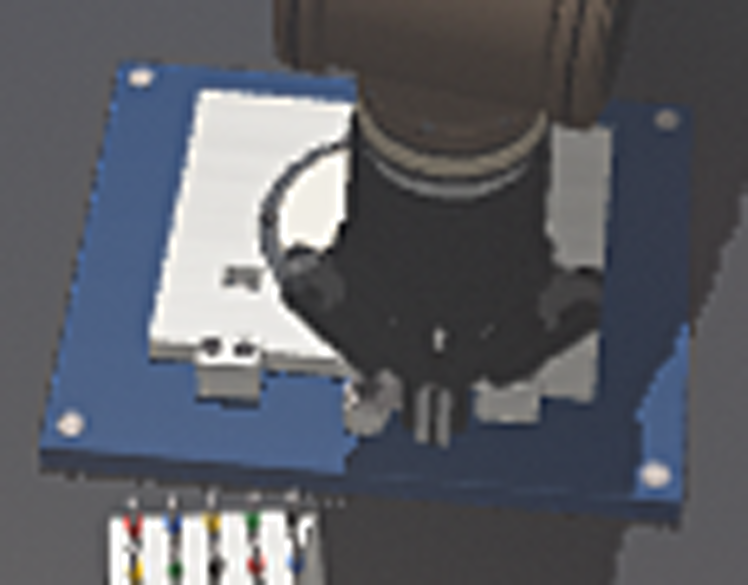

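The fingers at (433,410) stand behind the knob, between it and the dock's rear edge. Next I swing the latch along its arc.

>>> {"api": "send_rows", "payload": {
  "translation": [
    [0.2, 0.02, 0],
    [0.2, 0.03, 0],
    [0.16, 0.03, 0],
    [0.15, 0.04, 0]
  ],
  "rotation": [
    [0, 0, 0],
    [0, 0, 0],
    [0, 0, 0],
    [0, 0, 0]
  ],
  "grip": [0, 0, 0, 0]
}}

```text
time: 13.85
eef_pos: [0.6343, 0.0663, 0.0467]
tcp_rot: [-0.068, 0.998, -0.0, 0.001]
contact_force: [1.6, -1.2, 0.5]
opening: -0.003
```

```bash
python3 st.py
```

```text
t 13.85 dock mm [98.9 33.2 46.7] F dock [ 1.4 -1.4  0.5] q [-0.05  0.41  1.78 -0.    0.95 -1.76]
[[-1.0, 0.001, 0.002], [0.001, 1.0, -0.001], [-0.002, -0.001, -1.0]]
```

>>> {"api": "send_rows", "payload": {
  "translation": [
    [0.16, -0.01, 0],
    [0.16, -0.01, 0],
    [0.17, -0.08, 0],
    [0.17, -0.09, 0]
  ],
  "rotation": [
    [0, 0, 0],
    [0, 0, 0],
    [0, 0, 0],
    [0, 0, 0]
  ],
  "grip": [0, 0, 0, 0]
}}

```text
time: 14.35
eef_pos: [0.6162, 0.0576, 0.0463]
tcp_rot: [-0.068, 0.998, -0.001, 0.002]
contact_force: [6.7, -1.7, -1.8]
opening: -0.0
```

```bash
python3 st.py
```

```text
t 14.35 dock mm [79.7 27.1 46.3] F dock [ 6.4 -2.6 -1.8] q [-0.07  0.37  1.83 -0.    0.93 -1.78]
[[-1.0, 0.0, 0.004], [0.0, 1.0, -0.001], [-0.004, -0.001, -1.0]]
```

Run:
```python
from fit import *
a=cam("top");b=cam("scene")
f=lambda c,x,y,w,h,s:cv2.resize(c["image"][y:y+h,x:x+w],None,fx=s,fy=s,interpolation=cv2.INTER_CUBIC)
cv2.imwrite("pics/c6.png",np.hstack([f(a,285,145,60,70,6.5),f(b,300,195,62,70,6.5)]))
```

```text
(no output)
```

View pics/c6.png

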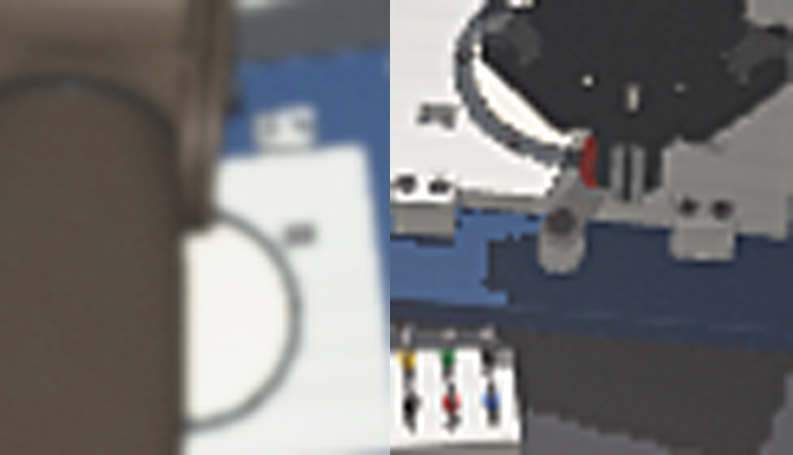

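The latch is already over the rim at roughly 60–70°, with the red knob at (590,160) against the fingers' right-hand (-y) side. I'll finish the swing mainly along -y.

>>> {"api": "send_rows", "payload": {
  "translation": [
    [0.08, -0.14, 0],
    [0.08, -0.14, 0],
    [0.05, -0.14, 0],
    [0, -0.06, 0]
  ],
  "rotation": [
    [0, 0, 0],
    [0, 0, 0],
    [0, 0, 0],
    [0, 0, 0]
  ],
  "grip": [0, 0, 0, 0]
}}

```text
time: 14.95
eef_pos: [0.6106, 0.0464, 0.0462]
tcp_rot: [-0.066, 0.998, 0.004, 0.0]
contact_force: [2.7, 14.2, 1.6]
opening: 0.001
```

```bash
python3 st.py
```

```text
t 14.95 dock mm [72.7 16.7 46.2] F dock [ 4.6 13.7  1.6] q [-0.09  0.36  1.85  0.01  0.93 -1.8 ]
[[-1.0, 0.004, 0.001], [0.004, 1.0, 0.008], [-0.001, 0.008, -1.0]]
```

>>> {"api": "send_rows", "payload": {
  "translation": [
    [0, -0.06, 0],
    [0, -0.06, 0]
  ],
  "rotation": [
    [0, 0, 0],
    [0, 0, 0]
  ],
  "grip": [0, 0]
}}

```text
time: 15.2
eef_pos: [0.6107, 0.0457, 0.0462]
tcp_rot: [-0.066, 0.998, 0.006, -0.0]
contact_force: [2.6, 22.3, 3.8]
opening: -0.002
```

```bash
python3 st.py
```

```text
t 15.2 dock mm [72.6 16.1 46.2] F dock [ 5.6 21.7  3.8] q [-0.1   0.36  1.85  0.02  0.93 -1.81]
[[-1.0, 0.005, 0.0], [0.005, 1.0, 0.013], [-0.0, 0.013, -1.0]]
```

>>> {"api": "send_rows", "payload": {
  "translation": [
    [0, 0.5, 0],
    [0, 0.1, -0.8],
    [0, 0, -1],
    [0.5, 1, -1],
    [0.5, 1, -1]
  ],
  "rotation": [
    [0, 0, 0],
    [0, 0, 0],
    [0, 0, 0],
    [0, 0, 0],
    [0, 0, 0]
  ],
  "grip": [0, 0, 0, 0, 0]
}}

```text
time: 15.82
eef_pos: [0.5693, 0.1125, 0.16]
tcp_rot: [-0.068, 0.998, -0.0, -0.002]
contact_force: [0.4, -0.1, 0.0]
opening: -0.002
```

>>> {"api": "send_rows", "payload": {
  "translation": [
    [0, 1, 0],
    [0, 1, 0],
    [0, 1, 0],
    [0, 1, 0],
    [0, 1, 0]
  ],
  "rotation": [
    [0, 0, 0],
    [0, 0, 0],
    [0, 0, 0],
    [0, 0, 0],
    [0, 0, 0]
  ],
  "grip": [0, 0, 0, 0, 0]
}}

```text
time: 16.45
eef_pos: [0.5493, 0.2614, 0.1591]
tcp_rot: [-0.068, 0.998, -0.001, -0.002]
contact_force: [-0.2, -0.0, -0.6]
opening: -0.004
```

Run:
```python
from fit import *
a=cam("top");b=cam("scene");pickle.dump((b,a),open("c7.pkl","wb"))
f=lambda c,x,y,w,h,s:cv2.resize(c["image"][y:y+h,x:x+w],None,fx=s,fy=s,interpolation=cv2.INTER_CUBIC)
cv2.imwrite("pics/b7.png",f(a,260,145,106,92,6.5));cv2.imwrite("pics/a7.png",f(b,270,170,115,85,6.5))
```

```text
(no output)
```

View pics/a7.png

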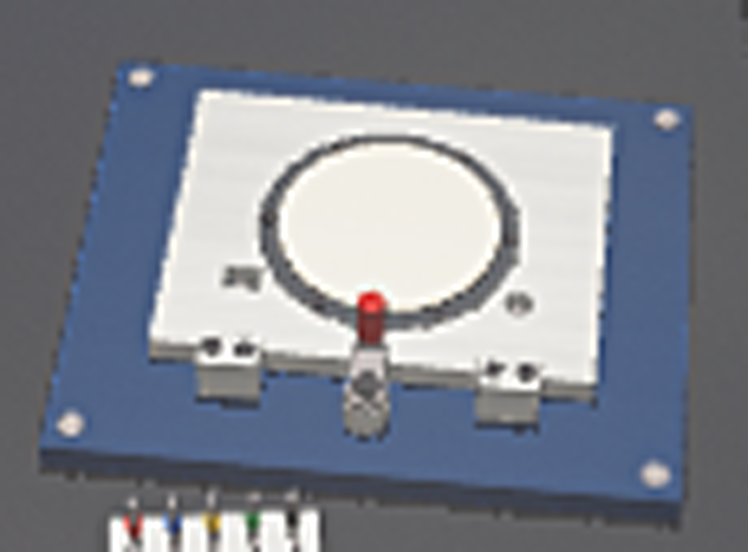

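View pics/b7.png

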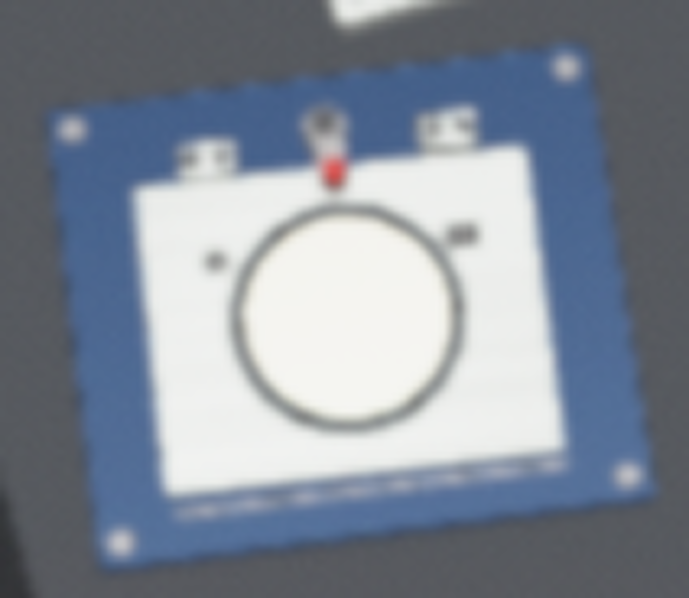

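The latch points straight over the rear rim: in the scene crop the knob top is at (372,300) and the pivot at (367,380), and in the top crop the knob is at (333,172). I'll check the angle and the seating numerically.

Run:
```python
from fit import *
b,a=pickle.load(open("c7.pkl","rb"));p=np.load("p0.npy");M,t=dockT(p)
for c,o,uv in((b,(270,170),(372,300)),(a,(260,145),(334,171))):
    d=((ray(c,px([uv],o),[.058])-t)@M*1000)[0];print("knob",d.round(1),np.arctan2(95-d[0],d[1]).round(2))
P=[(75,95,12),(75,-95,12),(-75,-95,12),(-75,95,12),(35,60,12),(35,-60,12)]
for tl in(0,1):
  for n,c,o in(("scene",b,(270,170)),("top",a,(260,145))):
    print(n,tl,((proj(c,dock2w(p,hold2d((0,0,0),P,tl)))-o+.5)*6.5-.5).round(0).tolist())
```

```text
knob [64.6 -0.4 58. ] 1.58
knob [63.4 -1.2 58. ] 1.61
scene 0 [[594.0, 383.0], [147.0, 346.0], [193.0, 95.0], [606.0, 127.0], [516.0, 304.0], [240.0, 282.0]]
top 0 [[135.0, 189.0], [521.0, 139.0], [567.0, 439.0], [173.0, 492.0], [217.0, 259.0], [462.0, 227.0]]
scene 1 [[596.0, 364.0], [146.0, 328.0], [193.0, 94.0], [606.0, 126.0], [517.0, 290.0], [240.0, 268.0]]
top 1 [[134.0, 186.0], [523.0, 135.0], [567.0, 441.0], [173.0, 494.0], [216.0, 258.0], [463.0, 226.0]]
```

```bash
python3 -c "
from plant import ticket;print(ticket.sign_off())"
```

```text
the job is handed in; nothing more can be done
None
```

The holder is seated on both pins and the latch is swung over its rear rim to the stop. The job was handed in at about 16.5 s, with the arm clear and reading no contact.

- **Seating:** With the fingers shut I pushed on the holder's front edge until it sat square against both stops, at no more than about 18 N sideways and 13 N vertical. I then nudged its left edge towards -y until the holes dropped over the pins, which showed as the push force falling to zero.
- **Latch:** I swung the knob round its arc until it stopped moving, at about 22 N.
- **Last checks:**
  - **Knob angle:** it measures 1.58 rad in the scene view and 1.61 rad in the top view; the stop is at 1.6.
  - **Flush fit:** in the scene view the rear corners match the seated model, at row 345 against 346 (328 if it were still propped on the pins).
- **Disagreements:** The right-hand corners in the top view are about 1 px off the seated model, and one front corner in the scene view is just under 1 px off. The right-hole slot in the scene view is also just under 1 px off, between the seated and propped predictions but nearer seated. These are within the error of my original fit, and the latch passing over the rim also says the holder is flush.

I did not view the rest of the bench again after the moves. The arm kept clear of the other items.

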